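# Tip a filament spool flat in the dryer and push it home

### The job

The blue filament spool stands on its rim between the two orange chocks of one bay of the filament dryer. Push near its top to tip it over onto the bay's plate, away from the robot, so that it lies flat, then push it straight along the plate until it rests against both steel stop pins of that same bay. Only push it, never lift or carry it; leave the red spool standing and everything else undisturbed.

Things in the scene. Friction and masses are not known exactly. Their poses are not given: they have to be found in the camera images.
- dryer: Open dryer base, fixed: grey plate, top face 14 mm above the table, x -130 to +175, y -200 to +200 mm. Origin at table height between the bays; x points away from the robot along the bays, y left, z up. Bay centre lines at y = +95 and -95. Two orange chocks per bay, 12 mm high, x -112 to -78, 79 mm apart, flank a standing spool. Black housing, 50 mm high, at x +125 to +175.
- home_left (a point): Point on the left bay's plate (dryer x = +46.3, y = +95 mm), under the centre of a flat-lying spool that touches both stop pins. The bay's two steel stop pins, 12 mm in diameter and 34 mm high, stand 58.7 mm further along the dryer's x, 40 mm to either side.
- home_right (a point): The same point of the right bay (dryer x = +46.3, y = -95 mm), with its own two stop pins.
- spool_blue: Blue filament spool, 130 mm across, 45 mm wide, black flanges, about 0.35 kg. Origin at its centre, x along its axis. Starts upright in either bay, centre at dryer x = -95 mm, 65 mm over the plate, axis along dryer x. About 1 N near the top tips it; past 20 degrees it falls by itself, x then pointing down, centre about 50 mm short of home, 22.5 mm over the plate. Slides under 1 to 3 N.
- spool_red: The same spool in red, standing in the other bay; must stay standing. Origin and axes as for the blue one. Which spool is in which bay varies.
- spool_white: Spool of white filament, 130 mm in diameter, 45 mm thick, lying flat on the table to the left. Origin at its centre. Leave alone.
- glue_stick: White glue stick with orange cap, 28 mm in diameter, 95 mm tall, standing to the left of the dryer. Origin at the centre of its underside. Leave alone.
- alcohol: White bottle with blue cap, 60 mm in diameter, 170 mm tall, standing to the right. Origin at the centre of its underside. Leave alone.
- scraper: Print scraper (spatula) lying on the table to the right. Leave alone.
- bracket: Green printed L-bracket, 60 x 40 x 46 mm, to the right of the dryer. Origin at the centre of its underside. Leave alone.
- nozzle_pot: Aluminium cup, 56 mm in diameter, 50 mm tall, standing to the left. Origin at the centre of its underside. Leave alone.
Mind the look-alikes: they are no part of the job. What is shaped like the spool_red but yellow is not meant.

How it is judged:
On the way:
1. the blue spool lies flat on the plate, tipped away from the robot (angle between spool_blue's own x axis and vertical above 3.04 rad and height (world z) of spool_blue below 0.045 m), for 0.2 s.
At the end, for the whole second after the job is handed in: The blue spool lies flat on the dryer plate (within 0.1 rad), at rest, its centre within 7 mm of the home point of the bay it started in, i.e. against both stop pins; the red spool still stands within 15 mm of its start, and all other things are within 20 mm of theirs (all of step 1 and (horizontal distance between spool_blue and home_left below 0.007 m or horizontal distance between spool_blue and home_right below 0.007 m) and distance of spool_blue from where it was at the start of the episode below 0.17 m and linear speed of spool_blue below 0.02 m/s and distance of spool_red from where it was at the start of the episode below 0.015 m and angle between spool_red's own x axis and vertical between 1.45 and 1.69 rad and distance of each of spool_white, glue_stick, alcohol, scraper, bracket, nozzle_pot from where it was at the start of the episode below 0.02 m); the robot touches nothing.
It fails at once if the blue spool is lifted or carried: its centre over 95 mm above the table (79 mm standing, 83 mm at the tipping point), or over 75 mm once it is within 0.44 rad of flat (height (world z) of spool_blue above 0.095 m or (angle between spool_blue's own x axis and vertical above 2.7 rad and height (world z) of spool_blue above 0.075 m) or (angle between spool_blue's own x axis and vertical below 0.44 rad and height (world z) of spool_blue above 0.075 m)).
It fails at once if the red spool is moved by over 15 mm or tilted by over 0.12 rad (not (distance of spool_red from where it was at the start of the episode below 0.015 m and angle between spool_red's own x axis and vertical between 1.45 and 1.69 rad)).
It fails at once if another thing on the table is moved by over 20 mm (distance of any of spool_white, glue_stick, alcohol, scraper, bracket, nozzle_pot from where it was at the start of the episode above 0.02 m).
It also fails if it takes over 43 s, if anything falls off the work surface, if the arm or the gripper's body presses on something with over 40 N, if the wrist force passes 120 N, or if a joint passes its speed limit or range.

### The arm

A 7-joint arm with a two-finger parallel gripper is mounted at the origin on the work surface. World frame = base frame: x ahead of the robot, y to its left, z up, the work surface at z = 0. Lengths are in m, angles in rad, forces in N, time in s.
With the tool pointing down it reaches from about 0.425 to 0.875 m from the base axis. Payload 4.7 kg.
Tool frame: the origin (TCP) lies on the centre line of the jaws, within the pads' length; the fingertips stand 14 mm ahead of it and the grasp point (between the pads) lies 5 mm behind it; z points along the fingers, y is the direction in which the jaws open and shut (so a half turn about z gives the same grasp; the last joint's range is limited). The gripper opens to 87 mm and grips with 3 to 60 N. Pads are 19 mm wide; open, the fingers measure 117 mm over their backs; the gripper's body (75 mm by 190 mm) begins 51 mm behind the grasp point.
Start: joints at [1.215, 0.321, -0.07, 1.45, 0.023, 1.371, -0.057], TCP at [0.235, -0.606, 0.237] pointing down, gripper open.
Joint ranges: [-2.86, 2.86], [-0.3, 2.09], [-1.38, 1.24], [0.06, 2.45], [-1.56, 4.7], [0.09, 2.05], [-2.69, 2.69]. Speed limits (rad/s): [2.57, 2.57, 3.14, 3.14, 3.14, 3.14, 3.14].

### API

Orientations are given as a rotation vector (axis times angle).
In Python, from bench import ctrl, optics, models gives the robot as it stands. The module is installed in compiled form; this text tells all that it offers.
- The arm moves only by the tool arm_command, never from a script. Its argument "motion" is a list of rows, each a list of 3 entries, a list of its own where there are three numbers: the shift along the tool's x, y, z in mm, then the turn, a rotation vector about the tool's x, y, z in degrees, then the closure, from 0 (fully open) to 1 (shut). In form: [[[x, y, z], [ax, ay, az], claw], ...]. A call has 1 to 8 rows; each row shifts and turns the commanded pose from where the row before left it, along the tool's axes as they then stand; what a row does not reach is not made up. A row lasts 1/12 s, in which the tool goes at most 41.7 mm and 7.16 degrees, less where a joint would pass 70% of its speed; a pose out of reach is approached as far as the arm can. A call with a gripper value outside its range is refused whole. The fingers move at their own pace and stop on an object; "force" is the grip in N (left out, the last holds). Time passes only in rows, so rows that do not move let the fingers close. It gives the time, the measured TCP pose, the force and the opening at its end, in the units of the state.
- ctrl.get_state(): the state, without advancing time (a new reading comes with each control period).
- optics.get_image(name): name is "side" or "top"; returns (picture, depth): 480x640x3 uint8, blue, green, red; 480x640 float32, m along the optical axis (not along the pixel's ray), 0 where there is no reading.
- optics.camera_model(name): a dict with "fovy" (degrees; the focal length in pixels is half the picture's height over the tangent of half this angle, whatever the lens; pixels are square), "cx", "cy" (the principal point, pixels), "distortion" ([k1, k2, p1, p2, k3] as OpenCV has them; the pictures are not rectified), "rvec" (rotation vector, rad) and "tvec" (3), from world to camera coordinates, as OpenCV has them. Camera axes: x right, y down, z forward; pixel columns grow to the right and rows downward; lengths in m; the calibration is good to about 2 mm. A picture is of the moment at which its call begins. camera_model takes no time and is no camera call.
- ctrl.close_job(): hands the job in, once; it reports no verdict.
Trained networks look in the newest picture that a camera, given by its name, has taken for a name from the list of things; names that differ only in an ending like _2 or _b are one class to them, and where a whole thing is asked for, a point or a joint stands for the part that bears it (a point fixed in the world has none). Each returns a list of dicts, best first, with "conf" (0 to 1); they miss things now and then, are a little off and sometimes report something else, mostly with a low value. They report only what shows in the picture. A call takes as long as a camera call. They do not tell look-alikes from the thing itself.
- models.search_frame(camera, target): "location" ([x, y, z] in m, in the coordinates of the camera as it stood for that picture, good to about 4 mm: the middle of the surface that is visible of it).
- models.silhouettes(camera, target): "pixels" (480x640 bool, what is visible of it).
The state is a dict: "time": time; "joint_positions": joint angles; "qd": joint speeds; "joint_torque": joint torques, N m; "position": TCP position; "tool_rot": TCP orientation; "ft_force": force on the tool from outside, world axes, zero at the start; "torque": the same for the moment, N m; "grip_width": opening from 0.0 (shut) to 1.0 (fully open).
Only numpy, scipy, OpenCV 4.12 (cv2) and the standard library are available. Lean on these libraries where they do the work, as an engineer would, in place of code of your own. Each camera call takes 0.05 s, during which the arm holds its last target.

## Working session

There is one attempt and no reset: what is moved stays moved. The work goes in short steps, Python scripts to look and compute and a tool call to move; the robot and the scene stay as the last step left them, time stands still between calls to the robot, and variables do not carry over. Pictures are saved under pics/ and viewed, and the job is handed in when it is done.

Besides the shell and the picture viewer there is one more tool, called after "Call:" as a command line: name --argument value ..., lists and objects as JSON in quotes. arm_command: Moves the arm, as the interface text tells. Its arguments: {"type":"object","properties":{"motion":{"type":"array","items":{"type":"array"}},"force":{"type":"number"}},"required":["motion"]}

```bash
mkdir -p pics; cat > h.py <<'E'
import numpy as np, cv2
from bench import ctrl, optics, models
def cam(n):
    m=optics.camera_model(n); f=240/np.tan(np.radians(m['fovy'])/2)
    K=np.array([[f,0,m['cx']],[0,f,m['cy']],[0,0,1.]]); R=cv2.Rodrigues(np.array(m['rvec'],float))[0]
    return K,np.array(m['distortion'],float),R,np.array(m['tvec'],float).reshape(3)
def c2w(n,p):
    K,D,R,t=cam(n); return R.T@(np.array(p)-t)
def proj(n,P):
    K,D,R,t=cam(n); return cv2.projectPoints(np.array(P,float).reshape(-1,1,3),R,t,K,D)[0].reshape(-1,2)
def cloud(n,depth,mask):
    K,D,R,t=cam(n); v,u=np.where(mask&(depth>0)); z=depth[v,u]
    q=cv2.undistortPoints(np.stack([u,v],1).astype(float).reshape(-1,1,2),K,D).reshape(-1,2)
    return (np.c_[q*z[:,None],z]-t)@R
E
python3 - <<'E'
from h import *
print(ctrl.get_state())
for n in('side','top'):
    im,d=optics.get_image(n); cv2.imwrite(f'pics/{n}0.png',im); np.save(f'pics/{n}0.npy',d)
    K,D,R,t=cam(n); print(n,-R.T@t,K[0,0])
    for k in('spool_blue','spool_red','dryer'):
        for r in models.search_frame(n,k)[:3]: print(k,r['conf'],c2w(n,r['location']).round(4))
        for i,r in enumerate(models.silhouettes(n,k)[:2]):
            np.save(f'pics/{n}_{k}_{i}.npy',r['pixels']); c=cloud(n,d,r['pixels']); print('  sil',r['conf'],len(c),np.percentile(c,[2,50,98],axis=0).round(3).tolist())
E
```

```text
{'time': 0.0, 'joint_positions': array([ 1.21509692,  0.3217969 , -0.07009158,  1.45164696,  0.02263119,
        1.37076495, -0.05689752]), 'qd': array([ 2.65441662e-04,  2.06446044e-03, -3.49913546e-05,  1.03874727e-03,
        3.69517504e-04, -7.51266893e-05,  9.92628454e-04]), 'joint_torque': array([-1.78070845e-04, -4.91276908e+01, -4.03370289e-01, -3.12523413e+01,
       -6.38523046e-02,  4.38375771e-02,  1.84514747e-04]), 'position': array([ 0.23469599, -0.60561053,  0.23549255]), 'tool_rot': array([-3.08628927e+00, -5.77319421e-01,  7.18024981e-04]), 'ft_force': array([-0.23036244,  0.25835728, -1.0851127 ]), 'torque': array([ 0.02589273, -0.02168784, -0.01805054]), 'grip_width': 1.0011623943528865}
side [0.33561785 1.03567512 0.75175947] 522.8457481219313
spool_blue 0.69 [ 0.4923 -0.1619  0.1035]
  sil 0.71 796 [[0.432, -0.536, 0.005], [0.459, -0.51, 0.079], [0.488, -0.497, 0.169]]
  sil 0.68 1125 [[0.468, -0.283, 0.014], [0.492, -0.164, 0.101], [0.531, -0.129, 0.143]]
spool_red 0.87 [0.5223 0.0225 0.1003]
spool_red 0.56 [ 0.3456 -0.0327  0.0806]
spool_red 0.38 [ 0.607  -0.36
[... 161 characters left out ...]
53, 0.056, 0.142]]
dryer 0.96 [ 0.6647 -0.054   0.0135]
  sil 0.73 8432 [[0.471, -0.308, 0.003], [0.664, -0.055, 0.015], [0.791, 0.09, 0.053]]
top [0.25803937 0.02045061 1.39201384] 528.9802152715679
  sil 0.78 1212 [[0.468, -0.251, 0.032], [0.49, -0.191, 0.123], [0.524, -0.14, 0.145]]
spool_red 0.59 [ 0.3429 -0.0528  0.1158]
spool_red 0.56 [ 0.5155 -0.0055  0.1233]
  sil 0.67 1266 [[0.497, -0.068, 0.017], [0.519, -0.009, 0.123], [0.553, 0.05, 0.144]]
  sil 0.63 920 [[0.294, -0.1, 0.001], [0.343, -0.052, 0.115], [0.393, -0.009, 0.131]]
dryer 0.65 [ 0.6503 -0.1187  0.0133]
dryer 0.64 [ 0.4885 -0.1872  0.1263]
  sil 0.86 14241 [[0.47, -0.317, 0.009], [0.65, -0.12, 0.016], [0.78, 0.075, 0.055]]
```

View pics/side0.png

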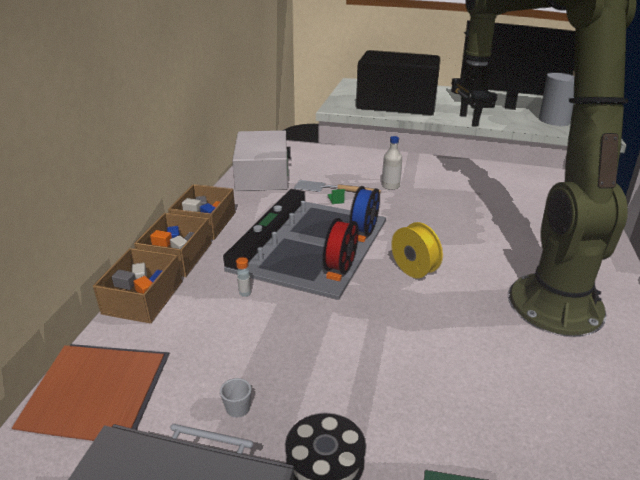

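View pics/top0.png

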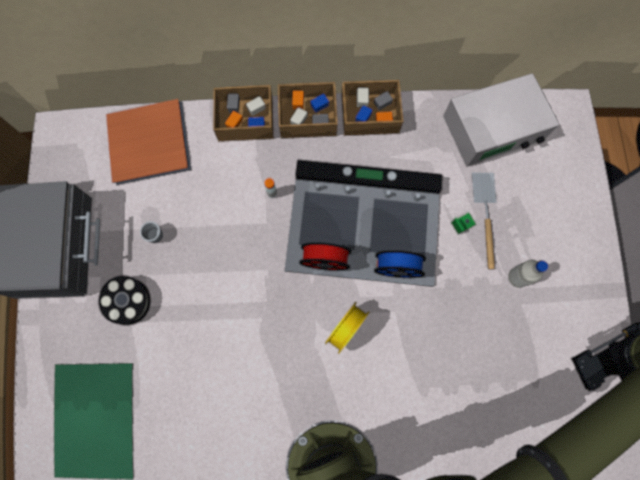

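Blue stands in the right bay (top picture, about (400,263)) and red in the left (325,256). The yellow spool is loose at (347,328). Next I fit the dryer pose.

```bash
python3 - <<'E'
from h import *
from scipy.optimize import minimize
im=cv2.imread('pics/top0.png'); d=np.load('pics/top0.npy')
c=cloud('top',d,np.ones_like(d,bool))
m=np.load('pics/top_dryer_0.npy')
roi=(c[:,0]>.4)&(c[:,0]<.83)&(c[:,1]>-.36)&(c[:,1]<.13)
p=c[roi]
pl=p[(p[:,2]>.009)&(p[:,2]<.02)]; ho=p[(p[:,2]>.04)&(p[:,2]<.075)&(p[:,0]>.7)]
print(len(pl),len(ho),np.median(pl[:,2]),np.percentile(ho[:,2],[5,50,95]), np.median(p[p[:,2]<.007][:,2]))
for q in(pl,ho): 
    print(cv2.minAreaRect((q[:,:2]*1000).astype(np.float32)))
for n in('side','top'):
  dd=np.load(f'pics/{n}0.npy'); a=cloud(n,dd,np.ones_like(dd,bool)); 
  s=a[(a[:,0]>.4)&(a[:,0]<.6)&(a[:,1]>-.28)&(a[:,1]<-.11)&(a[:,2]>.03)&(a[:,2]<.2)]
  print(n,len(s),np.percentile(s,[1,50,99],axis=0).round(4).tolist(), cv2.minAreaRect((s[:,:2]*1000).astype(np.float32)))
# full rect fit: maximise overlap using occupancy of dryer-high points
h=np.concatenate([pl,ho])[:,:2]
def dr(q,x): 
    cs,sn=np.cos(x[2]),np.sin(x[2]); u=q-x[:2]; return np.c_[cs*u[:,0]+sn*u[:,1],-sn*u[:,0]+cs*u[:,1]]
allp=p[:,:2]; up=(p[:,2]>.008)
def cost(x):
    q=dr(allp,x); ins=(q[:,0]>-.13)&(q[:,0]<.175)&(abs(q[:,1])<.2)
    return np.sum(ins!=up)
best=min((minimize(cost,[.62+a,-.115,th],method='Nelder-Mead',options=dict(initial_simplex=[[.60+a,-.115,th],[.64,-.115,th],[.62,-.09,th],[.62,-.115,th+.1]])) for a in(0,.02) for th in(-.1,-.05,0,.05)),key=lambda r:r.fun)
x=best.x; print(best.x,best.fun,best.nfev,len(up))
cs,sn=np.cos(x[2]),np.sin(x[2])
W=lambda X,Y,Z:[x[0]+cs*X-sn*Y,x[1]+sn*X+cs*Y,Z]
for n in('side','top'):
    I=cv2.resize(cv2.imread(f'pics/{n}0.png'),None,fx=2,fy=2,interpolation=cv2.INTER_CUBIC)
    for P in [W(-.13,-.2,.014),W(-.13,.2,.014),W(.175,.2,.05),W(.175,-.2,.05),W(.105,-.135,.048),W(.105,-.055,.048),W(.105,.135,.048),W(.105,.055,.048),W(-.112,-.0555-.079,.026),W(-.095,-.095,.144)]:
        u=proj(n,P)[0]*2+.5; cv2.drawMarker(I,tuple(u.round().astype(int).tolist()),(255,0,255),cv2.MARKER_CROSS,10,1)
    a=(400,280,1000,680) if n=='side' else (500,280,940,600)
    cv2.imwrite(f'pics/{n}0m.png',I[a[1]:a[3],a[0]:a[2]])
print('home',W(.0463,-.095,0),'spool',W(-.095,-.095,0))
E
```

```text
10387 2699 0.014912484466960287 [0.04409802 0.05038574 0.05705994] 0.000760772256331975
((621.8646850585938, -119.91928100585938), (386.3472595214844, 473.2348327636719), 6.474138259887695)
((750.9502563476562, -105.88667297363281), (466.47393798828125, 95.01022338867188), 87.83232116699219)
side 1060 [[0.4667, -0.2499, 0.0334], [0.4916, -0.1619, 0.1037], [0.5278, -0.1293, 0.1437]] ((496.8951110839844, -194.80413818359375), (134.4383544921875, 47.83946990966797), 81.2436294555664)
top 1215 [[0.4668, -0.2554, 0.0357], [0.4916, -0.191, 0.1231], [0.5259, -0.1362, 0.146]] ((497.0642395019531, -196.9437255859375), (128.64376831054688, 47.90846633911133), 81.14251708984375)
[ 0.60553111 -0.11795513 -0.15192325] 401.0 111 27206
home [np.float64(0.6369205648881346), np.float64(-0.21886792470856625), 0] spool [np.float64(0.49724808044919583), np.float64(-0.1974836526691821), 0]
```

View pics/top0m.png

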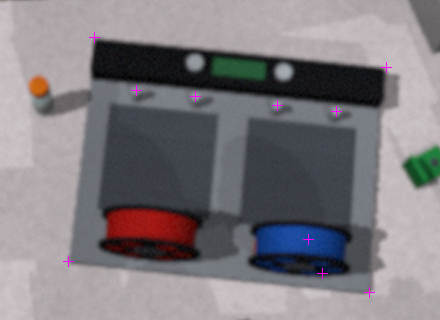

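View pics/side0m.png

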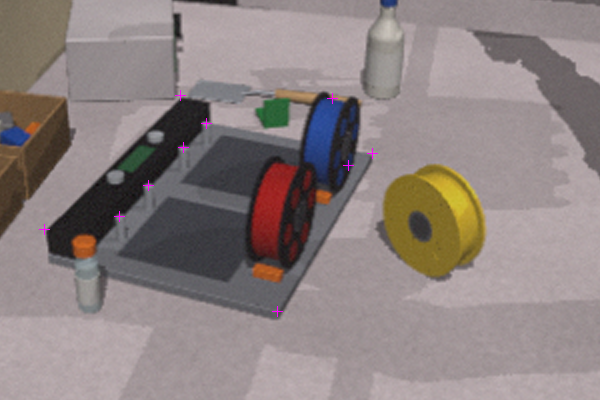

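Fit agrees with the pins, plate corners and spool in both views. Dryer at (0.606, -0.118), yaw -8.7°. First I close the jaws and align the tool with the dryer axes.

Call:
arm_command --motion '[[[0,0,0],[0,0,6],1],[[0,0,0],[0,0,6],1],[[0,0,0],[0,0,6],1],[[0,0,0],[0,0,6],1],[[0,0,0],[0,0,6],1]]' --force 20

```text
time: 1.12
position: [0.2349, -0.6061, 0.2366]
tool_rot: [3.132, -0.249, 0.0]
ft_force: [0.1, 0.1, -0.1]
grip_width: 0.707
```

```bash
cat > g.py <<'E'
import sys
from h import *
from scipy.spatial.transform import Rotation as Ro
X0=np.array([.6055,-.118]); th=-.152
def W(X,Y,Z): return np.array([X0[0]+np.cos(th)*X-np.sin(th)*Y,X0[1]+np.sin(th)*X+np.cos(th)*Y,Z])
def D(p):
    u=np.array(p[:2])-X0; return np.array([np.cos(th)*u[0]+np.sin(th)*u[1],-np.sin(th)*u[0]+np.cos(th)*u[1],p[2]])
Rd=Ro.from_euler('z',th)*Ro.from_rotvec([np.pi,0,0])
def go(X,Y,Z):
    s=ctrl.get_state(); R=Ro.from_rotvec(s['tool_rot'])
    print('t',round(s['time'],2),'dryer mm',(D(s['position'])*1000).round(1),'F',s['ft_force'].round(1),'w',round(s['grip_width'],2))
    print('shift mm',(R.inv().apply(W(X,Y,Z)-s['position'])*1000).round(1),'turn deg',np.degrees((R.inv()*Rd).as_rotvec()).round(2))
if __name__=='__main__': go(*[float(a)/1000 for a in sys.argv[1:4]])
E
python3 g.py -170 -95 237
```

```text
t 1.12 dryer mm [-292.4 -538.6  236.6] F [ 0.1  0.1 -0.1] w 0.71
shift mm [ 1.193e+02 -4.444e+02 -4.000e-01] turn deg [ 0.01 -0.   -0.4 ]
```

Call:
arm_command --motion '[[[10,-37,0],[0,0,-0.4],1],[[10,-37,0],[0,0,0],1],[[10,-37,0],[0,0,0],1],[[10,-37,0],[0,0,0],1],[[10,-37,0],[0,0,0],1],[[10,-37,0],[0,0,0],1],[[10,-37,0],[0,0,0],1],[[10,-37,0],[0,0,0],1]]'

```text
time: 1.78
position: [0.3581, -0.3233, 0.2369]
tool_rot: [3.132, -0.23, 0.001]
ft_force: [1.4, 0.5, 0.3]
grip_width: 0.096
```

Call:
arm_command --motion '[[[10,-37,0],[0,0,0],1],[[10,-37,0],[0,0,0],1],[[10,-37,0],[0,0,0],1],[[10,-37,0],[0,0,0],1],[[0,0,0],[0,0,0],1],[[0,0,0],[0,0,0],1]]'

```text
time: 2.28
position: [0.4198, -0.1823, 0.237]
tool_rot: [3.133, -0.222, 0.001]
ft_force: [-0.6, -1.0, -0.3]
grip_width: 0.005
```

```bash
python3 g.py -165 -95 140
```

```text
t 2.28 dryer mm [-173.8  -91.7  237. ] F [-0.6 -1.  -0.3] w 0.01
shift mm [ 8.7  3.3 97. ] turn deg [ 0.05 -0.05  0.62]
```

Call:
arm_command --motion '[[[2,1,25],[0,0,0.6],1],[[2,1,25],[0,0,0],1],[[2,1,25],[0,0,0],1],[[2,0,22],[0,0,0],1],[[0,0,0],[0,0,0],1],[[0,0,0],[0,0,0],1]]'

```text
time: 2.78
position: [0.4251, -0.1895, 0.1389]
tool_rot: [-3.131, 0.249, 0.004]
ft_force: [0.6, 0.4, 0.0]
grip_width: 0.005
```

```bash
python3 - <<'E'
from g import *
go(-.13,-.095,.14)
im,d=optics.get_image('top'); cv2.imwrite('pics/top1.png',cv2.resize(im,None,fx=2,fy=2)[280:680,500:940])
im,d=optics.get_image('side'); cv2.imwrite('pics/side1.png',cv2.resize(im,None,fx=2,fy=2)[280:680,400:1000])
E
```

```text
t 2.78 dryer mm [-167.5  -98.   138.9] F [0.6 0.4 0. ] w 0.0
shift mm [37.5 -3.3 -1.2] turn deg [-0.04  0.14 -0.4 ]
```

View pics/side1.png

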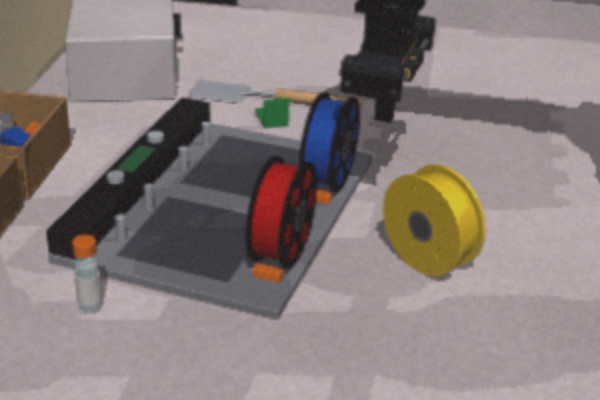

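View pics/top1.png

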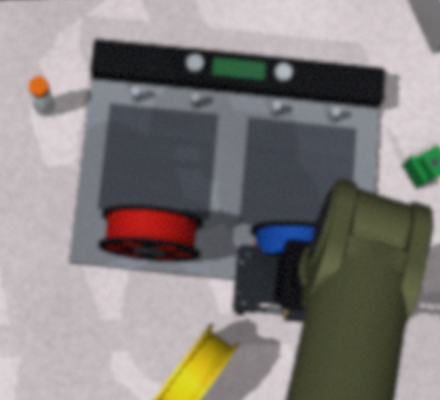

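The closed fingers are behind the blue spool's top (side crop about (385,110)), clear of yellow. Approach, then a slow push.

Call:
arm_command --motion '[[[10,-3,0],[0,0,-0.3],1],[[10,0,0],[0,0,0],1],[[8,0,0],[0,0,0],1],[[6,0,0],[0,0,0],1],[[5,0,0],[0,0,0],1],[[5,0,0],[0,0,0],1],[[5,0,0],[0,0,0],1],[[5,0,0],[0,0,0],1]]'

```text
time: 3.55
position: [0.4804, -0.1941, 0.1394]
tool_rot: [3.132, -0.239, -0.001]
ft_force: [0.3, 1.0, 0.0]
grip_width: 0.002
```

Call:
arm_command --motion '[[[5,0,0],[0,0,0],1],[[5,0,0],[0,0,0],1],[[5,0,0],[0,0,0],1],[[5,0,0],[0,0,0],1]]'

```text
time: 3.88
position: [0.5004, -0.1971, 0.1395]
tool_rot: [3.132, -0.239, 0.0]
ft_force: [-0.6, -0.7, -0.2]
grip_width: 0.005
```

```bash
python3 - <<'E'
from g import *
go(-.08,-.095,.14)
im,d=optics.get_image('side'); cv2.imwrite('pics/side2.png',cv2.resize(im,None,fx=2,fy=2)[280:680,400:1000])
E
```

```text
t 3.88 dryer mm [-91.9 -94.1 139.5] F [-0.6 -0.7 -0.2] w 0.0
shift mm [11.9  0.9 -0.5] turn deg [ 0.   -0.01 -0.  ]
```

View pics/side2.png

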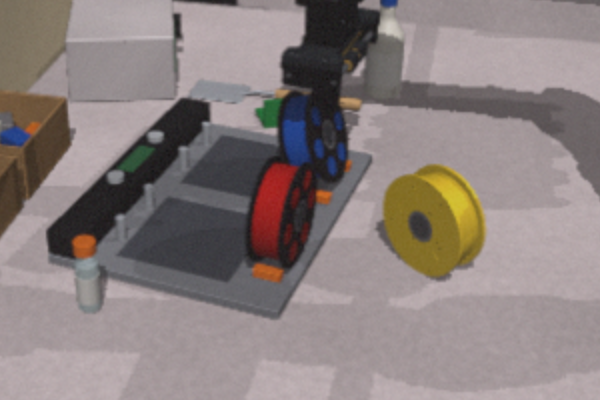

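It is tipping as planned (blue leans forward at about (315,140)). I continue slowly.

Call:
arm_command --motion '[[[5,0,0],[0,0,0],1],[[5,0,0],[0,0,0],1],[[5,0,0],[0,0,0],1],[[0,0,0],[0,0,0],1],[[0,0,0],[0,0,0],1],[[0,0,0],[0,0,0],1],[[0,0,0],[0,0,0],1],[[0,0,0],[0,0,0],1]]'

```text
time: 4.6
position: [0.5145, -0.1994, 0.1396]
tool_rot: [3.132, -0.239, -0.0]
ft_force: [-0.5, -0.1, 0.2]
grip_width: 0.007
```

```bash
python3 - <<'E'
from g import *
go(-.08,-.095,.14)
im,d=optics.get_image('side'); cv2.imwrite('pics/side3.png',cv2.resize(im,None,fx=2,fy=2)[280:680,400:1000])
im,d=optics.get_image('top'); cv2.imwrite('pics/top3.png',cv2.resize(im,None,fx=2,fy=2)[280:680,500:940])
E
```

```text
t 4.6 dryer mm [-77.7 -94.2 139.6] F [-0.5 -0.1  0.2] w 0.01
shift mm [-2.3  0.8 -0.4] turn deg [ 0.01  0.01 -0.01]
```

View pics/side3.png

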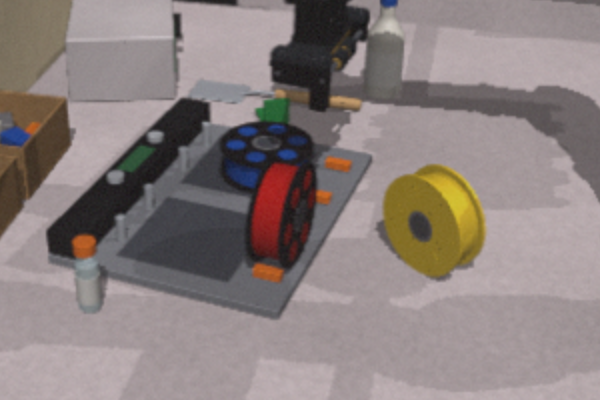

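View pics/top3.png

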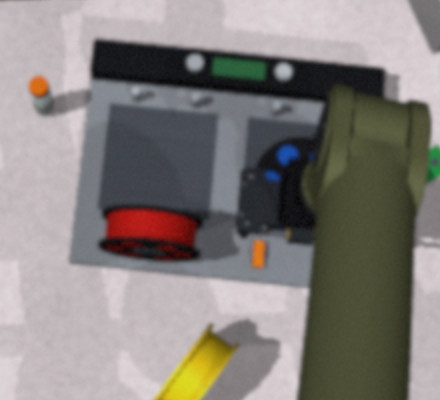

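Blue lies flat (side crop centre about (266,145)) and red is still standing. Next: measure, back off and open the jaws for a two-finger cradle push.

Call:
arm_command --motion '[[[-15,-1,0],[0,0,0],0],[[-15,0,0],[0,0,0],0],[[-10,0,0],[0,0,0],0],[[0,0,0],[0,0,0],0],[[0,0,0],[0,0,0],0],[[0,0,0],[0,0,0],0],[[0,0,0],[0,0,0],0],[[0,0,0],[0,0,0],0]]'

```text
time: 5.37
position: [0.4759, -0.1923, 0.1396]
tool_rot: [-3.132, 0.238, -0.001]
ft_force: [1.1, 0.7, -0.2]
grip_width: 0.528
```

```bash
cat > b.py <<'E'
from g import *
def meas(tag):
  for n in('side','top'):
    im,d=optics.get_image(n); a=cloud(n,d,np.ones_like(d,bool)); q=np.array([D(p) for p in a])
    s=q[(abs(q[:,0]-.02)<.1)&(abs(q[:,1]+.095)<.09)&(q[:,2]>.05)&(q[:,2]<.068)]
    if len(s)>20:
      c,r=cv2.minEnclosingCircle((s[:,:2]*1000).astype(np.float32)); print(n,len(s),'circle',np.round(c,1),round(r,1),'pct',(np.percentile(s,[1,99],axis=0)*1000).round(1).tolist())
    b=(400,280,1000,680) if n=='side' else (500,280,940,680)
    cv2.imwrite(f'pics/{n}{tag}.png',cv2.resize(im,None,fx=2,fy=2)[b[1]:b[3],b[0]:b[2]])
E
python3 -c "
from b import *
meas(4); go(-.118,-.095,.05)"
```

```text
side 837 circle [ 19.8 -98.9] 90.4 pct [[-65.6, -153.9, 54.1], [55.7, -28.8, 62.7]]
top 842 circle [ 30.7 -91.6] 87.4 pct [[-38.2, -112.8, 52.7], [98.7, -32.9, 66.5]]
t 5.47 dryer mm [-117.1  -93.   139.5] F [ 0.8  0.3 -1.1] w 0.62
shift mm [-0.9  2.  89.5] turn deg [-0.01 -0.    0.01]
```

Call:
arm_command --motion '[[[0,1,0],[0,0,0],0],[[0,1,0],[0,0,0],0],[[0,0,0],[0,0,0],0],[[0,0,0],[0,0,0],0],[[0,0,25],[0,0,0],0],[[0,0,25],[0,0,0],0],[[0,0,25],[0,0,0],0],[[0,0,14],[0,0,0],0]]'

```text
time: 6.13
position: [0.4735, -0.1937, 0.0481]
tool_rot: [-3.131, 0.239, 0.005]
ft_force: [-0.4, -0.8, -1.1]
grip_width: 0.998
```

```bash
python3 -c "
from b import *
meas(5); go(-.0115,-.095,.05)"
```

```text
side 775 circle [ 19.7 -87.5] 88.4 pct [[-64.5, -152.5, 53.5], [58.9, -28.4, 62.3]]
top 1013 circle [ 27.3 -92.1] 90.5 pct [[-50.4, -140.6, 52.2], [101.1, -33.4, 66.5]]
t 6.23 dryer mm [-119.8  -94.6   47.9] F [0.2 0.  0.1] w 1.0
shift mm [108.3   0.4  -2.7] turn deg [-0.1   0.31 -0.  ]
```

View pics/side5.png

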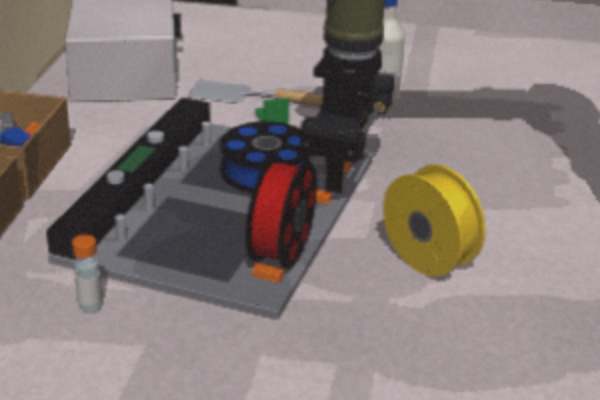

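Open fingers are behind the flat spool, clear of the red one. Advance.

Call:
arm_command --motion '[[[13,0,0],[0,0,0],0],[[13,0,0],[0,0,0],0],[[12,0,0],[0,0,0],0],[[8,0,0],[0,0,0],0],[[6,0,0],[0,0,0],0],[[6,0,0],[0,0,0],0],[[6,0,0],[0,0,0],0],[[6,0,0],[0,0,0],0]]'

```text
time: 6.9
position: [0.5441, -0.205, 0.0507]
tool_rot: [3.132, -0.239, -0.001]
ft_force: [-2.9, 0.5, 0.9]
grip_width: 1.0
```

Call:
arm_command --motion '[[[6,0,0],[0,0,0],0],[[6,0,0],[0,0,0],0],[[6,0,0],[0,0,0],0],[[5,0,0],[0,0,0],0],[[0,0,0],[0,0,0],0]]'

```text
time: 7.32
position: [0.5683, -0.2084, 0.0506]
tool_rot: [3.133, -0.238, 0.002]
ft_force: [-0.8, -0.5, -0.9]
grip_width: 0.997
```

```bash
python3 -c "
from b import *
meas(6); go(-.0115,-.095,.05)"
```

```text
side 525 circle [  32.6 -100.3] 81.4 pct [[-30.7, -143.3, 51.5], [95.8, -29.3, 65.4]]
top 290 circle [ 39.8 -82.1] 72.8 pct [[-27.7, -103.2, 52.7], [100.7, -35.6, 66.4]]
t 7.42 dryer mm [-24.  -95.   50.4] F [ 0.8 -0.7  0.5] w 1.0
shift mm [12.5  0.   0.4] turn deg [-0.01 -0.03  0.01]
```

View pics/side6.png

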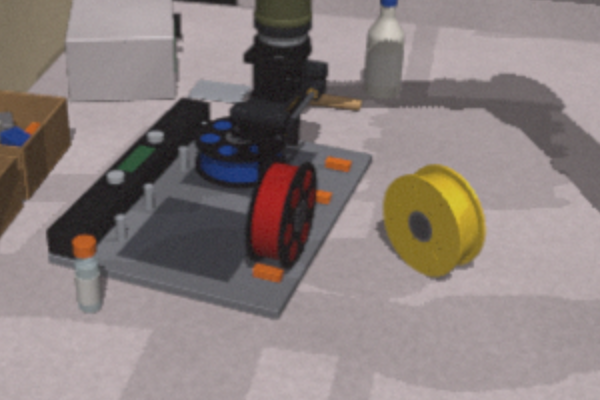

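Moving straight. I continue in small steps and watch for contact force at the pins.

Call:
arm_command --motion '[[[4,0,0],[0,0,0],0],[[3,0,0],[0,0,0],0],[[2,0,0],[0,0,0],0],[[0,0,0],[0,0,0],0]]'

```text
time: 7.75
position: [0.5762, -0.2097, 0.0504]
tool_rot: [-3.133, 0.238, -0.0]
ft_force: [-0.3, 0.3, 0.3]
grip_width: 0.999
```

Call:
arm_command --motion '[[[2,0,0],[0,0,0],0],[[0,0,0],[0,0,0],0]]'

```text
time: 7.92
position: [0.5779, -0.21, 0.0505]
tool_rot: [3.132, -0.239, -0.0]
ft_force: [-0.0, -0.1, -0.3]
grip_width: 1.0
```

Call:
arm_command --motion '[[[2,0,0],[0,0,0],0],[[0,0,0],[0,0,0],0]]'

```text
time: 8.08
position: [0.5789, -0.2099, 0.0502]
tool_rot: [-3.132, 0.238, 0.004]
ft_force: [-3.6, 1.6, 0.8]
grip_width: 1.004
```

```bash
python3 -c "
from b import *
meas(7); go(-.0115,-.095,.05)"
```

```text
side 528 circle [ 33.3 -93.8] 76.7 pct [[-20.9, -142.4, 51.1], [104.4, -29.1, 65.2]]
top 273 circle [ 44.3 -81.3] 68.4 pct [[-17.9, -102.3, 50.8], [107.2, -35.6, 66.8]]
t 8.18 dryer mm [-12.3 -94.9  50.3] F [-3.7  1.4  0.1] w 1.0
shift mm [0.8 0.1 0.3] turn deg [-0.01  0.11  0.  ]
```

View pics/side7.png

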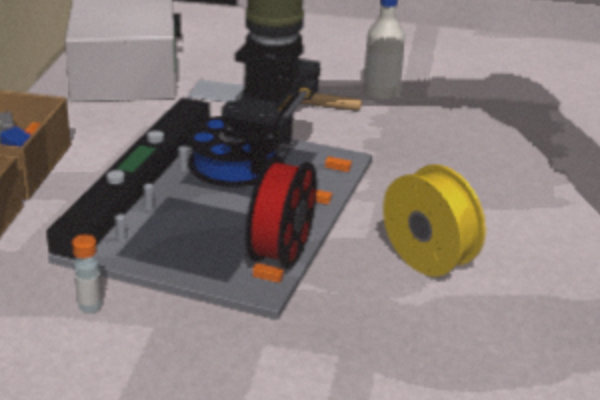

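Call:
arm_command --motion '[[[1,0,0],[0,0,0],0],[[0,0,0],[0,0,0],0],[[0,0,0],[0,0,0],0]]'

```text
time: 8.43
position: [0.5794, -0.2099, 0.0502]
tool_rot: [-3.132, 0.238, 0.005]
ft_force: [-6.4, 1.3, 2.0]
grip_width: 0.997
```

Call:
arm_command --motion '[[[1,0,0],[0,0,0],0],[[0,0,0],[0,0,0],0],[[0,0,0],[0,0,0],0]]'

```text
time: 8.68
position: [0.5797, -0.2099, 0.05]
tool_rot: [-3.132, 0.239, 0.007]
ft_force: [-7.5, 2.3, 2.2]
grip_width: 1.0
```

Force climbs while the tool stalls, so the spool is seated. I retreat straight back and up to check.

Call:
arm_command --motion '[[[-4,0,0],[0,0,0],0],[[-10,0,0],[0,0,0],0],[[-15,0,0],[0,0,0],0],[[-20,0,0],[0,0,0],0],[[-20,0,0],[0,0,0],0],[[0,0,-30],[0,0,0],0],[[0,0,-40],[0,0,0],0],[[0,0,-40],[0,0,0],0]]'

```text
time: 9.35
position: [0.5134, -0.2002, 0.1616]
tool_rot: [3.132, -0.239, 0.001]
ft_force: [1.4, -0.4, 0.1]
grip_width: 1.0
```

Call:
arm_command --motion '[[[-15,30,-20],[0,0,0],0],[[-15,35,-10],[0,0,0],0],[[-10,37,0],[0,0,0],0],[[-10,37,0],[0,0,0],0],[[-10,37,0],[0,0,0],0],[[-10,37,0],[0,0,0],0],[[-10,37,0],[0,0,0],0],[[0,0,0],[0,0,0],0]]'

```text
time: 10.02
position: [0.3908, -0.445, 0.191]
tool_rot: [3.123, -0.257, -0.0]
ft_force: [-1.8, -1.1, -0.2]
grip_width: 1.003
```

```bash
python3 - <<'E'
from b import *
meas(8); go(-.0115,-.095,.05)
for n in('side','top'):
    im,d=optics.get_image(n)
    th_=np.linspace(0,2*np.pi,60)
    I=cv2.resize(im,None,fx=4,fy=4,interpolation=cv2.INTER_CUBIC)
    P=[W(.0463+.065*np.cos(a),-.095+.065*np.sin(a),.059) for a in th_]
    u=(proj(n,P)*4+1.5).round().astype(np.int32); cv2.polylines(I,[u],True,(255,0,255),1)
    c=u.mean(0).astype(int); cv2.imwrite(f'pics/{n}9.png',I[c[1]-250:c[1]+250,c[0]-300:c[0]+300])
    for r in models.search_frame(n,'spool_blue')[:2]: print(n,r['conf'],(D(c2w(n,r['location']))*1000).round(1))
    for r in models.silhouettes(n,'spool_red')[:2]:
        c=cloud(n,d,r['pixels']); print('red',n,np.percentile(c,[2,50,98],axis=0).round(3).tolist())
E
```

```text
side 867 circle [ 46.4 -94. ] 68.3 pct [[-16.4, -155.0, 53.2], [104.2, -29.9, 62.6]]
top 1789 circle [ 49.5 -92.6] 69.0 pct [[-14.5, -155.3, 52.8], [105.3, -35.9, 66.1]]
t 10.12 dryer mm [-158.8 -347.7  190.8] F [ 0.5  1.  -0.5] w 1.0
shift mm [ 146.  -253.6  140.7] turn deg [ 0.1  -0.11 -0.25]
side 0.78 [ 38.5 -62.5  59.8]
red side [[0.288, -0.093, 0.004], [0.345, -0.037, 0.08], [0.405, 0.0, 0.128]]
red side [[0.497, -0.056, 0.022], [0.521, 0.025, 0.1], [0.555, 0.056, 0.142]]
top 0.56 [ 36.2 -91.2  61.9]
red top [[0.497, -0.067, 0.023], [0.518, -0.009, 0.124], [0.552, 0.048, 0.144]]
red top [[0.296, -0.098, 0.002], [0.343, -0.053, 0.116], [0.394, -0.011, 0.13]]
```

View pics/side9.png

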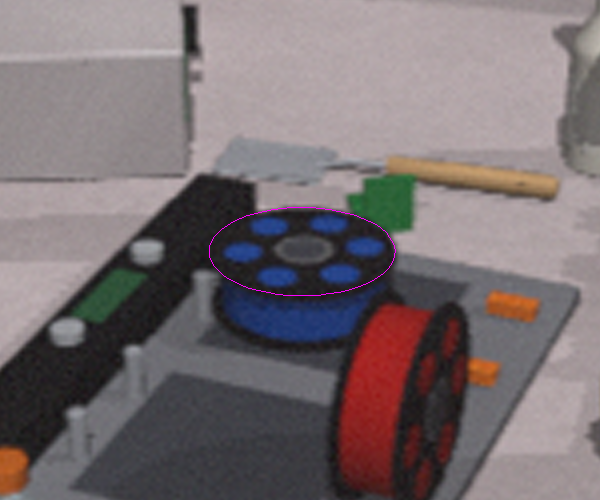

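View pics/top9.png

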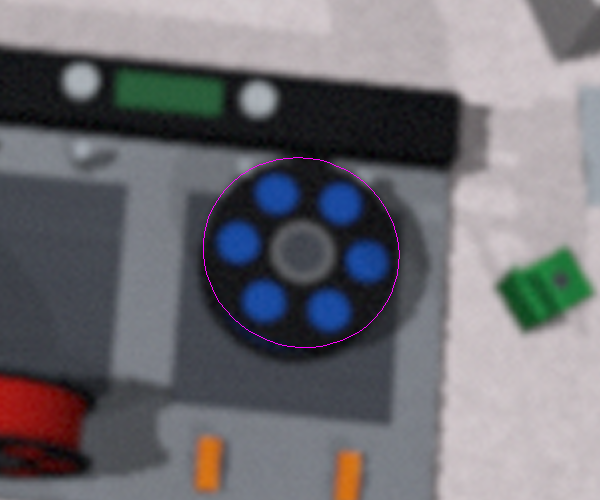

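Blue's top flange lies on the predicted home circle in both views, to about 2 mm. Red's cloud is unchanged. The tool is clear, so I hand in.

```bash
python3 -c "
from b import *
print(ctrl.get_state()['qd'].round(3)); print(ctrl.close_job())"
```

```text
[ 0.004  0.001  0.008 -0.002  0.002  0.003 -0.001]
the job is handed in; nothing more can be done
None
```

I tipped the blue spool over in the right bay with closed fingers near its top. I then pushed it along the plate with the open fingers as a two-point cradle until it stopped against the pins. The job was handed in at about 10 s of the 43 s; the hand-in gives no verdict.

**Seating:** at the end the tool stalled while the push force rose to about 8 N. After I backed off, blue's top flange matched the predicted home circle to about 2 mm in both views. Circle fits put its centre at dryer (46.4, -94.0) mm from the side and (49.5, -92.6) mm from the top. The home point is (46.3, -95), so that is about 1 and 4 mm off; the top fit also takes in other points, so it is rougher.

**Disagreement:** the network's position for blue was up to about 33 mm off home. It reports the middle of the visible surface, so I relied on the circle and the picture instead.

**Other things:** red stands where it was, to within about 2 mm. The arm was held clear of everything. The final pictures showed nothing else disturbed, but I did not measure the other objects' positions.

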